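Draw the tight lid off the clamped cuff-link box

ROBOT

A 7-joint arm with a two-finger parallel gripper is mounted at the origin on the work surface. World frame = base frame: x ahead of the robot, y to its left, z up, the work surface at z = 0. Lengths are in m, angles in rad, forces in N, time in s.
With the tool pointing down it reaches from about 0.4 to 0.85 m from the base axis. Payload 10.4 kg.
Tool frame: the origin (TCP) lies at the very end of the fingers, on their centre line; the grasp point (between the pads) lies 19 mm behind it (manip.grip_depth is the distance from the TCP to the grasp point, in m); z points along the fingers, x is the direction in which the jaws open and shut, and the axes are right-handed (so a half turn about z gives the same grasp; the last joint's range is limited). The gripper opens to 85 mm and grips with 20 to 120 N. Pads are 22 mm wide; open, the fingers measure 114 mm over their backs; the gripper's body (76 mm by 85 mm) begins 54 mm behind the grasp point. The pads swing forward as they close: fully open they stand 13 mm farther back than shut.
Start: joints at [1.149, 0.332, -0.065, 1.46, 0.022, 1.35, -0.088], TCP at [0.243, -0.576, 0.207] pointing down, gripper open.
Joint ranges: [-2.6, 2.6], [-0.5, 2.12], [-1.47, 1.34], [0.16, 2.42], [-1.27, 4.41], [0.06, 2.06], [-2.6, 2.6]. Speed limits (rad/s): [2.22, 2.22, 2.79, 2.79, 3.14, 3.14, 3.14].

INTERFACE

Orientations are given as a unit quaternion [x, y, z, w].
In Python, from workcell import manip, cams gives the robot as it stands. The module is installed in compiled form; this text tells all that it offers.
- The arm moves only by the tool move_arm, never from a script. Its arguments are lists of equal length, an entry for each row: "claw": the opening, from 0 (shut) to 1 (fully open); "dp": the shift along the tool's x, y, z as a fraction of full scale, a list of three; "turn": the turn, a rotation vector about the tool's x, y, z as a fraction of full scale, a list of three. A call has 1 to 8 rows; each row shifts and turns the commanded pose from where the row before left it, along the tool's axes as they then stand; what a row does not reach is not made up. Full scale, the value 1, is 200 mm for a shift and 45 degrees for a turn. A row lasts 1/12 s, in which the tool goes at most 41.7 mm and 7.16 degrees, less where a joint would pass 70% of its speed; a pose out of reach is approached as far as the arm can. A call with a number of a shift or a turn outside -1 to 1 is refused whole. A call with a gripper value outside its range is refused whole. The fingers move at their own pace and stop on an object; "grip_force" is the grip in N (left out, the last holds). Time passes only in rows, so rows that do not move let the fingers close. It gives the time, the measured TCP pose, the force and the opening at its end, in the units of the state.
- manip.get_obs(): the state, without advancing time (a new reading comes with each control period).
- cams.camera(name): name is "scene" or "top" or "wrist"; returns the picture (480x640x3 uint8, red, green, blue); there is no depth.
- cams.camera_info(name): a dict with "fx", "fy", "cx", "cy" (pixels), "pose" (4x4, takes a point from camera to world coordinates); the wrist camera has in their place "tool_from_camera" (4x4, takes a point from camera to tool coordinates, whose origin is the TCP and whose axes are the tool frame's). Camera axes: x right, y down, z forward; pixel columns grow to the right and rows downward; lengths in m; the calibration is good to about 2 mm. A picture is of the moment at which its call begins: read the wrist's pose just before it. camera_info takes no time and is no camera call.
- manip.hand_in(): hands the job in, once; it reports no verdict.
The state is a dict: "clock": time; "joint_pos": joint angles; "joint_velocities": joint speeds; "tau": joint torques, N m; "position": TCP position; "ee_rot": TCP orientation; "ft_force": force on the tool from outside, world axes, zero at the start; "torque": the same for the moment, N m; "grip_width": opening from 0.0 (shut) to 1.0 (fully open).
Only numpy, scipy, OpenCV 4.12 (cv2) and the standard library are available. Lean on these libraries where they do the work, as an engineer would, in place of code of your own. Each camera call takes 0.05 s, during which the arm holds its last target.

TASK

On the closet shelf, open the acrylic box that the spring clamp holds down on the little cedar step: draw its deep, tight lid straight up until it is clear, keeping it level. Then set the lid down gently, open side down, in the middle of the round cork mat, and let go. Leave the other, unclamped box alone.

Things in the scene. Friction and masses are not known exactly. Their poses are not given: they have to be found in the camera images.
- lid: Lid to remove: loose frosted acrylic cap, closed on top, 90 (x) x 56 (y) x 70 high, walls 3, 0.12 kg. Origin: centre of its open lower rim, z up. Starts fully home on the clamped base, axes along the base's; sides bare: grip across the 56 (along y). Tight: sprung pads in the base resist with 7 to 15 N over the first 40 of travel; it is clear of the base after 50.
- base: Fixed box base, cedar step and clamp in one. Origin: on the shelf under the box's centre, z up, x along the box to the clamp. Step: x -75 to 85, 120 wide, top 40 above shelf. Lid rim sits at 48, lid top at 118. Neck inside the lid: 81 x 47, open, rim at 98. Black and grey spring clamp at the +x end, x 57 to 165, 30 wide, up to 92 high; it holds the base down, nothing to do there.
- mat: Fixed round cork mat, 160 in diameter, 4 thick, lying on the shelf. Origin: centre of its underside, on the shelf.
- twin: The other box, to be left alone: same acrylic and size as the clamped one (90 x 56 body, low foot tongue out to x +80), closed, standing loose on the shelf with no cedar step and no clamp; 78 high, 0.6 kg. Origin: centre of the underside of its body, z up.

How it is judged:
On the way:
1. the lid is drawn straight up off the base (at least 50 mm up, still above it within 30 mm sideways) (z of lid in the frame of base above 0.098 m and horizontal distance between lid and base below 0.03 m).
At the end, for the whole second after the job is handed in: The lid stands at rest on the round cork mat, open side down and flat (tilt under 0.1 rad, rim within 6 mm of the mat's top), its centre within 30 mm of the mat's centre (horizontal distance between lid and mat below 0.03 m and height (world z) of lid below 0.01 m and angle between lid's own z axis and vertical below 0.1 rad and linear speed of lid below 0.02 m/s); the robot touches nothing.
It fails at once if the lid is tipped more than 25 degrees (angle between lid's own z axis and vertical above 0.44 rad).
It fails at once if the lid is dropped or banged down (faster than 0.5 m/s close to the shelf) (height (world z) of lid below 0.015 m and linear speed of lid above 0.5 m/s).
It fails at once if the other box is moved more than 20 mm (distance of twin from where it was at the start of the episode above 0.02 m).
It also fails if it takes over 45 s, if anything falls off the work surface, if the arm or the gripper's body presses on something with over 40 N, if the wrist force passes 120 N, or if a joint passes its speed limit or range.

## Working session

There is one attempt and no reset: what is moved stays moved. The work goes in short steps, Python scripts to look and compute and a tool call to move; the robot and the scene stay as the last step left them, time stands still between calls to the robot, and variables do not carry over. Pictures are saved under pics/ and viewed, and the job is handed in when it is done.

Besides the shell and the picture viewer there is one more tool, called in YAML: its name, and indented under it one key for each argument. move_arm: Moves the arm, as the interface text tells. Shift numbers are shares of 200 mm and turn numbers shares of 45 degrees, none past 1 either way. Its arguments: {"type":"object","properties":{"claw":{"type":"array","items":{"type":"number"}},"dp":{"type":"array","items":{"type":"array","items":{"type":"number"}}},"turn":{"type":"array","items":{"type":"array","items":{"type":"number"}}},"grip_force":{"type":"number"}},"required":["claw","dp","turn"]}

```bash
mkdir -p pics; python3 - <<'E'
from workcell import manip, cams
import cv2, numpy as np
for n in ["scene","top","wrist"]:
    o=manip.get_obs()
    im=cams.camera(n); cv2.imwrite(f"pics/{n}0.png",im[:,:,::-1])
    i=cams.camera_info(n); print(n,{k:(np.round(v,4).tolist()) for k,v in i.items() if not isinstance(v,str)})
print(o, manip.grip_depth)
E
```

```text
scene {'fx': 624.1556, 'fy': 624.1556, 'cx': 323.5422, 'cy': 244.1495, 'pose': [[0.403, 0.5604, -0.7236, 1.3575], [0.9152, -0.2424, 0.322, -0.3446], [0.0051, -0.792, -0.6105, 0.7496], [0.0, 0.0, 0.0, 1.0]]}
top {'fx': 540.0175, 'fy': 540.0175, 'cx': 321.318, 'cy': 236.6999, 'pose': [[0.0239, -0.9984, 0.0512, 0.4631], [-0.9996, -0.0231, 0.0157, 0.0051], [-0.0145, -0.0516, -0.9986, 1.0108], [0.0, 0.0, 0.0, 1.0]]}
wrist {'fx': 352.7841, 'fy': 352.7841, 'cx': 309.5755, 'cy': 240.6128, 'tool_from_camera': [[1.0, 0.0002, -0.0009, 0.0002], [0.0001, 0.9535, 0.3014, -0.0771], [0.0009, -0.3014, 0.9535, -0.167], [0.0, 0.0, 0.0, 1.0]]}
{'clock': 0.1, 'joint_pos': array([ 1.14942396,  0.33277996, -0.06468145,  1.46086212,  0.02158822,
        1.34989106, -0.08849606]), 'joint_velocities': array([-0.00123415, -0.00076698, -0.00060141, -0.00136153,  0.00040923,
       -0.00027651,  0.00065323]), 'tau': array([ 1.71928594e-03, -6.26743126e+01,  4.93480253e-02, -3.92432356e+01,
        1.63579563e-02,  6.97655050e-03,  2.68773317e-05]), 'position': array([ 0.24252747, -0.57562983,  0.20651111]), 'ee_rot': array([ 8.33153548e-01, -5.53041388e-01, -5.32710538e-04, -3.22765598e-04]), 'ft_force': array([0.60402524, 0.39429481, 0.09071894]), 'torque': array([-0.0035591 , -0.01838691, -0.03153157]), 'grip_width': 0.9990207012253116} 0.0187
```

View pics/scene0.png

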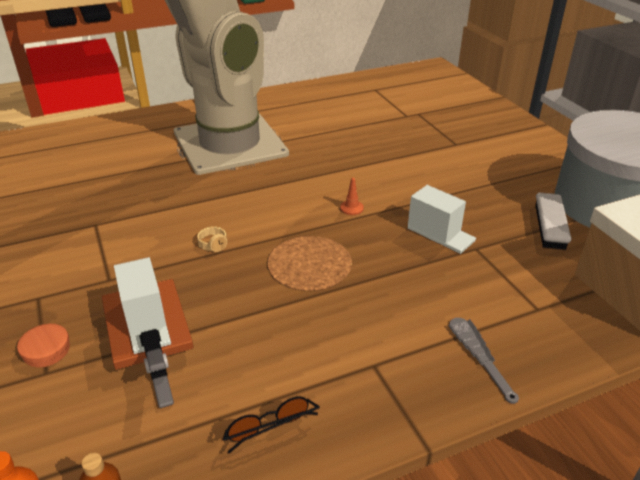

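View pics/top0.png

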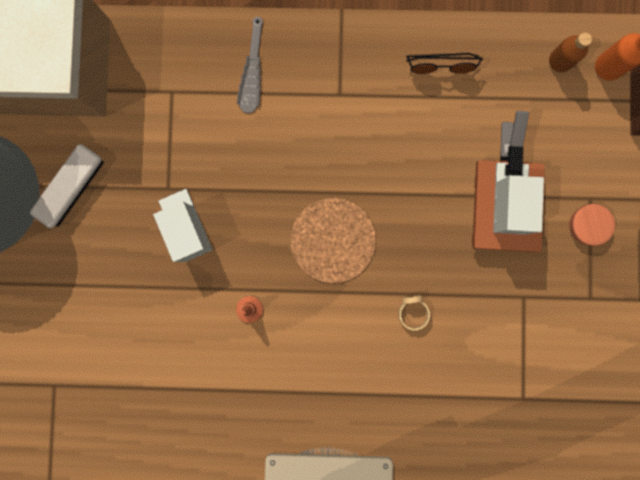

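View pics/wrist0.png

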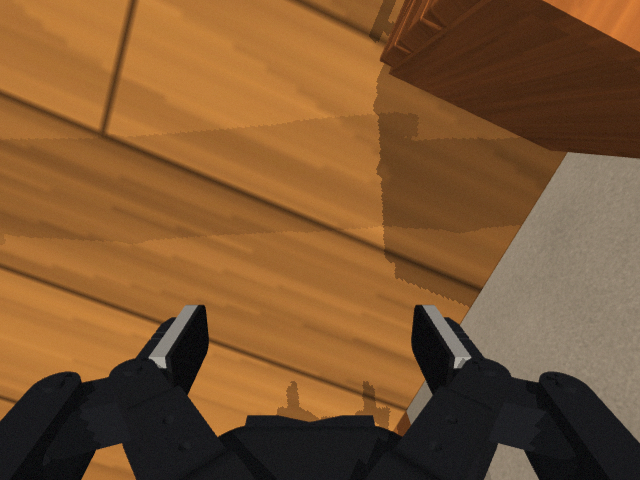

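The scene and top views show the clamped box on its cedar step at the right of the top view (about 520,205), with the clamp pointing up (+x). The cork mat is at (333,240) and the twin at (183,230). The wrist view is off the task area. I'll zoom in next to measure these.

```bash
python3 - <<'E'
import cv2
im=cv2.imread("pics/top0.png"); cv2.imwrite("pics/topz.png",cv2.resize(im[100:265,455:565],None,fx=5.0*0.72,fy=5.0*0.72,interpolation=cv2.INTER_CUBIC))
im=cv2.imread("pics/scene0.png"); cv2.imwrite("pics/scenez.png",cv2.resize(im[250:410,90:210],None,fx=3.6,fy=3.6,interpolation=cv2.INTER_CUBIC))
E
```

```text
(no output)
```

View pics/topz.png

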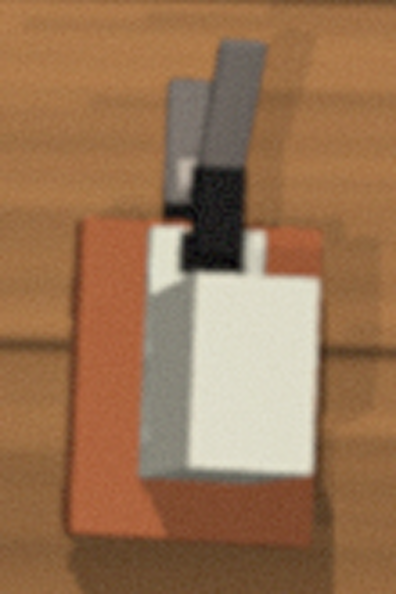

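View pics/scenez.png

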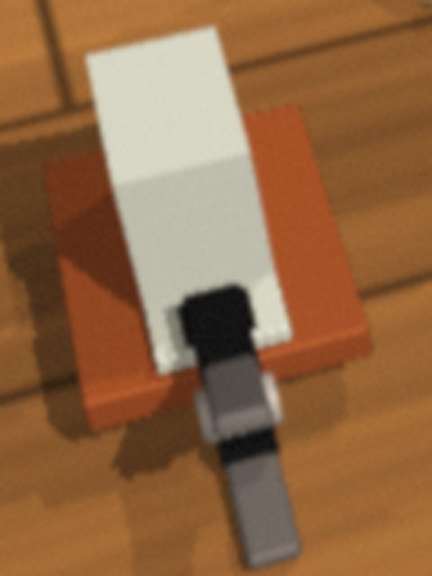

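```bash
cat > h.py <<'E'
from workcell import manip, cams
import numpy as np, cv2
from scipy.optimize import least_squares
from scipy.spatial.transform import Rotation as R
def proj(n,P):
    i=cams.camera_info(n);T=np.linalg.inv(np.array(i["pose"]));p=np.atleast_2d(P)@T[:3,:3].T+T[:3,3]
    return np.c_[i["fx"]*p[:,0]/p[:,2]+i["cx"],i["fy"]*p[:,1]/p[:,2]+i["cy"]]
def unproj(n,uv,z):
    i=cams.camera_info(n);T=np.array(i["pose"]);uv=np.atleast_2d(uv)
    d=np.c_[(uv[:,0]-i["cx"])/i["fx"],(uv[:,1]-i["cy"])/i["fy"],np.ones(len(uv))]@T[:3,:3].T
    return T[:3,3]+d*((z-T[2,3])/d[:,2])[:,None]
E
python3 - <<'E'
from h import *
t=np.array([(191,272),(321,279),(314,474),(187,468)])/3.6+[455,100]
s=np.array([(250,153),(117,185),(87,57),(215,27)])/3.6+[90,250]
st=np.array([(81,217),(322,230),(312,544),(67,533)])/3.6+[455,100]
for n,a,z in(("top",t,.118),("scene",s,.118),("top",st,.04)):
    P=unproj(n,a,z);print(n,np.round(P[:,:2],4).tolist(),"mean",P.mean(0).round(4),"edges",np.linalg.norm(P-np.roll(P,-1,0),axis=1).round(4))
    e=P[0]-P[3]; f=P[1]-P[2]; print(" yaw",np.degrees(np.arctan2(e[1],e[0])),np.degrees(np.arctan2(f[1],f[0])))
# mat by colour
for n in("top",):
    im=cv2.imread("pics/top0.png")
m=unproj("top",[(291,240),(376,240),(333,198),(333,283)],.004);print(m.round(4))
w=unproj("top",[(188,190),(162,200)],.008);print(w)
print(unproj("top",[(155,217),(186,205),(211,245),(177,262)],.078).round(4))
print(R.from_quat(manip.get_obs()["ee_rot"]).as_matrix().round(4))
E
```

```text
top [[0.6175, -0.2879], [0.6156, -0.3473], [0.5257, -0.3444], [0.5271, -0.2866]] mean [ 0.5715 -0.3166  0.118 ] edges [0.0595 0.09   0.0578 0.0905]
 yaw -0.804168300069949 -1.8727426808679315
scene [[0.62, -0.2858], [0.6178, -0.34], [0.5289, -0.3381], [0.5301, -0.2824]] mean [ 0.5742 -0.3116  0.118 ] edges [0.0542 0.0889 0.0557 0.0899]
 yaw -2.2138861637450122 -1.2189071678167391
top [[0.6576, -0.2584], [0.6536, -0.3786], [0.4963, -0.3741], [0.4989, -0.2529]] mean [ 0.5766 -0.316   0.04  ] edges [0.1202 0.1574 0.1212 0.1588]
 yaw -1.986902457985495 -1.643445153754397
[[ 0.5073  0.0774  0.004 ]
 [ 0.511  -0.0812  0.004 ]
 [ 0.5879  0.0007  0.004 ]
 [ 0.4292 -0.0029  0.004 ]]
[[0.59645938 0.27281602 0.008     ]
 [0.57654891 0.3210257  0.008     ]]
[[0.5386 0.31   0.078 ]
 [0.5608 0.2567 0.078 ]
 [0.4922 0.2106 0.078 ]
 [0.4613 0.2686 0.078 ]]
[[ 3.883e-01 -9.215e-01 -5.000e-04]
 [-9.215e-01 -3.883e-01  1.000e-03]
 [-1.100e-03  1.000e-04 -1.000e+00]]
```

```bash
python3 - <<'E'
import cv2
im=cv2.imread("pics/top0.png"); cv2.imwrite("pics/topm.png",cv2.resize(im[190:290,285:385],None,fx=5,fy=5,interpolation=cv2.INTER_CUBIC))
E
```

```text
(no output)
```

View pics/topm.png

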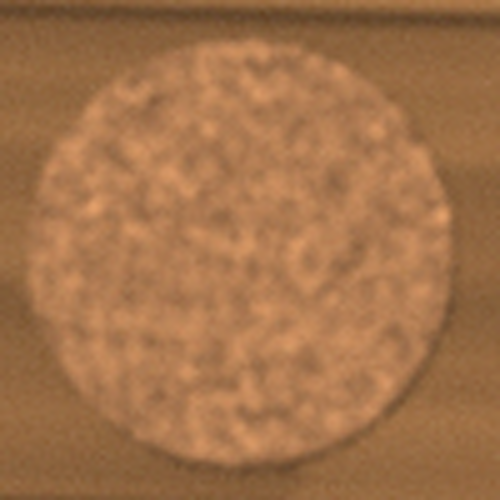

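The lid's outline measures about 90 x 57 mm (56 expected) and the step about 158 x 121 mm (160 x 120 expected). The two cameras agree to within 5 mm. The lid is at about (0.572, -0.315) with yaw about -1.7°, and the mat at about (0.5085, -0.0015). I'll start the approach up high.

move_arm:
  claw: [1,1,1,1,1,1,1,1]
  dp:
    - [-0.035,-0.125,-0.03]
    - [-0.035,-0.125,-0.03]
    - [-0.035,-0.125,-0.03]
    - [-0.035,-0.125,-0.03]
    - [-0.035,-0.125,-0.03]
    - [-0.035,-0.125,-0.03]
    - [-0.035,-0.125,-0.03]
    - [-0.035,-0.125,-0.03]
  turn:
    - [0,0,0]
    - [0,0,0]
    - [0,0,0]
    - [0,0,0]
    - [0,0,0]
    - [0,0,0]
    - [0,0,0]
    - [0,0,0]
  grip_force: 80

```text
clock: 0.82
position: [0.406, -0.4457, 0.2553]
ee_rot: [0.833, -0.553, -0.0, 0.0]
ft_force: [-0.3, -1.3, -0.5]
grip_width: 0.997
```

move_arm:
  claw: [1,1,1,1,1,1,1,1]
  dp:
    - [-0.035,-0.125,0]
    - [-0.035,-0.125,0]
    - [-0.035,-0.125,0]
    - [-0.035,-0.125,0]
    - [-0.035,-0.125,0]
    - [-0.035,-0.125,0]
    - [-0.035,-0.125,0]
    - [-0.035,-0.125,0]
  turn:
    - [0,0,0]
    - [0,0,0]
    - [0,0,0]
    - [0,0,0]
    - [0,0,0]
    - [0,0,0]
    - [0,0,0]
    - [0,0,0]

```text
clock: 1.48
position: [0.5686, -0.3165, 0.2549]
ee_rot: [0.833, -0.553, -0.0, 0.0]
ft_force: [-0.6, 0.2, 0.3]
grip_width: 1.002
```

move_arm:
  claw: [1,1,1,1,1,1,1]
  dp:
    - [0,0,0]
    - [0,0,0]
    - [0,0,0]
    - [0,0,0]
    - [0,0,0]
    - [0,0,0]
    - [0,0,0]
  turn:
    - [0,0,0.11]
    - [0,0,0.11]
    - [0,0,0.11]
    - [0,0,0.11]
    - [0,0,0.105]
    - [0,0,0]
    - [0,0,0]

```text
clock: 2.07
position: [0.5678, -0.3173, 0.255]
ee_rot: [-0.698, 0.716, 0.0, -0.0]
ft_force: [0.7, 0.2, 1.1]
grip_width: 0.997
```

```bash
python3 - <<'E'
from h import *
o=manip.get_obs()
im=cams.camera("wrist"); cv2.imwrite("pics/wrist1.png",im[:,:,::-1])
Rm=R.from_quat(o["ee_rot"]).as_matrix();print(o["clock"],o["position"],Rm.round(4),o["joint_pos"].round(2))
# predict lid top corners in wrist image for estimate
c=np.array([.572,-.315]);a=np.radians(-1.7);u=np.array([np.cos(a),np.sin(a)]);v=np.array([-u[1],u[0]])
P=np.array([[*(c+sx*.045*u+sy*.028*v),.118] for sx,sy in((1,1),(1,-1),(-1,-1),(-1,1))])
i=cams.camera_info("wrist");T=np.array(i["tool_from_camera"]);W=np.eye(4);W[:3,:3]=Rm;W[:3,3]=o["position"];C=np.linalg.inv(W@T)
p=P@C[:3,:3].T+C[:3,3];print(np.c_[i["fx"]*p[:,0]/p[:,2]+i["cx"],i["fy"]*p[:,1]/p[:,2]+i["cy"]].round(1))
E
```

```text
2.0667 [ 0.56775873 -0.31734785  0.2549673 ] [[-2.660e-02 -9.996e-01 -4.000e-04]
 [-9.996e-01  2.660e-02  1.000e-04]
 [-0.000e+00  4.000e-04 -1.000e+00]] [ 0.59  0.38 -0.21  1.3   0.08  1.47 -1.21]
[[273.8 163.5]
 [340.1 163.7]
 [337.2 263.1]
 [276.5 262.9]]
```

View pics/wrist1.png

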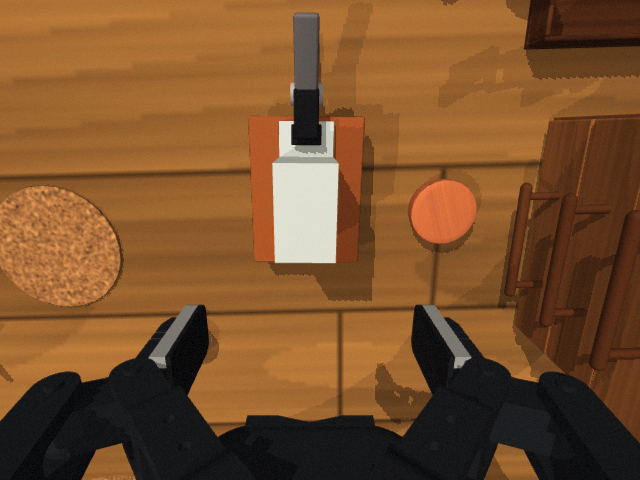

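The wrist view shows the lid top with corners at about (272,163), (338,163), (336,263) and (274,263). That is within 2 px of the prediction, about 1 mm toward +y. Nothing obstructs the fingers. I'll centre up and descend.

move_arm:
  claw: [1,1,1,1,1,1,1,1]
  dp:
    - [-0.017,-0.02,0]
    - [0,0,0.1]
    - [0,0,0.1]
    - [0,0,0.1]
    - [0,0,0.1]
    - [0,0,0.1]
    - [0,0,0]
    - [0,0,0]
  turn:
    - [0,0,0]
    - [0,0,0]
    - [0,0,0]
    - [0,0,0]
    - [0,0,0]
    - [0,0,0]
    - [0,0,0]
    - [0,0,0]

```text
clock: 2.78
position: [0.5716, -0.3137, 0.1547]
ee_rot: [-0.697, 0.717, 0.001, -0.0]
ft_force: [-1.0, -0.0, 0.7]
grip_width: 1.002
```

```bash
python3 - <<'E'
from h import *
o=manip.get_obs();print(o["position"])
im=cams.camera("wrist"); cv2.imwrite("pics/wrist2.png",im[:,:,::-1])
E
```

```text
[ 0.57164298 -0.31366127  0.15465949]
```

View pics/wrist2.png

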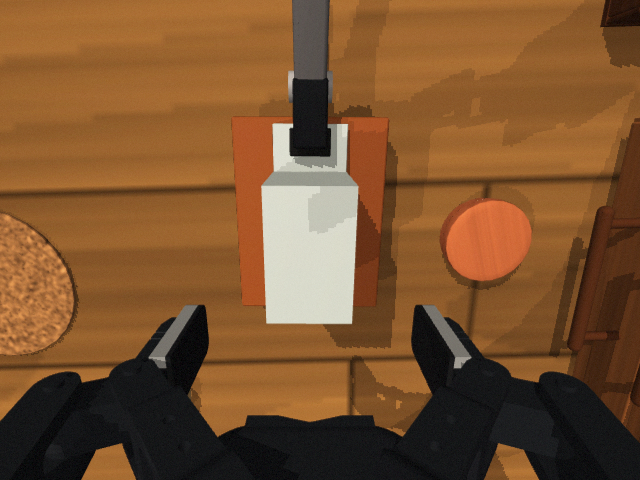

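The lid is centred between the fingers, with the lid at about column 310 and the finger midpoint at 310. I'll go down to grasp height and close.

move_arm:
  claw: [1,1,1,1,1,1,1,1]
  dp:
    - [0,0,0.08]
    - [0,0,0.08]
    - [0,0,0.08]
    - [0,0,0.08]
    - [0,0,0.08]
    - [0,0,0.04]
    - [0,0,0]
    - [0,0,0]
  turn:
    - [0,0,0]
    - [0,0,0]
    - [0,0,0]
    - [0,0,0]
    - [0,0,0]
    - [0,0,0]
    - [0,0,0]
    - [0,0,0]

```text
clock: 3.5
position: [0.5726, -0.3144, 0.0685]
ee_rot: [-0.697, 0.717, -0.001, 0.0]
ft_force: [-0.4, -0.2, 0.0]
grip_width: 1.001
```

move_arm:
  claw: [0,0,0,0,0,0,0,0]
  dp:
    - [0,0,0]
    - [0,0,0]
    - [0,0,0]
    - [0,0,0]
    - [0,0,0]
    - [0,0,0]
    - [0,0,0]
    - [0,0,0]
  turn:
    - [0,0,0]
    - [0,0,0]
    - [0,0,0]
    - [0,0,0]
    - [0,0,0]
    - [0,0,0]
    - [0,0,0]
    - [0,0,0]
  grip_force: 80

```text
clock: 4.17
position: [0.5729, -0.3136, 0.069]
ee_rot: [-0.697, 0.717, -0.001, 0.001]
ft_force: [-2.1, 4.0, 7.8]
grip_width: 0.641
```

```bash
python3 - <<'E'
from h import *
o=manip.get_obs();print(o)
E
```

```text
{'clock': 4.1667, 'joint_pos': array([ 0.58818155,  0.50257051, -0.209245  ,  1.52894673,  0.11065957,
        1.11986309, -1.24361413]), 'joint_velocities': array([-0.00147015,  0.00034826, -0.00043236, -0.00015585, -0.00101911,
        0.00076869,  0.00258099]), 'tau': array([  1.23705804, -65.69141865,  -1.22310977, -34.5611465 ,
         0.71565941,  -1.02643657,   0.1423458 ]), 'position': array([ 0.57287641, -0.31363018,  0.06904766]), 'ee_rot': array([-6.96847576e-01,  7.17218567e-01, -7.34011053e-04,  6.65994093e-04]), 'ft_force': array([-2.12150034,  4.0489139 ,  7.75252189]), 'torque': array([ 0.57591973,  0.45584983, -0.1492393 ]), 'grip_width': 0.6405298986287822}
```

The opening reads 0.641, or 54 mm, so the lid is gripped. I'll draw it up slowly.

move_arm:
  claw: [0,0,0,0,0,0]
  dp:
    - [0,0,-0.02]
    - [0,0,-0.02]
    - [0,0,-0.02]
    - [0,0,-0.02]
    - [0,0,-0.02]
    - [0,0,0]
  turn:
    - [0,0,0]
    - [0,0,0]
    - [0,0,0]
    - [0,0,0]
    - [0,0,0]
    - [0,0,0]

```text
clock: 4.67
position: [0.5722, -0.3139, 0.0879]
ee_rot: [-0.697, 0.717, -0.0, 0.0]
ft_force: [1.5, 2.3, -7.1]
grip_width: 0.64
```

```bash
python3 - <<'E'
from h import *
o=manip.get_obs();print(o["position"],o["ft_force"],o["torque"])
for n in("wrist","scene"):
    im=cams.camera(n); cv2.imwrite(f"pics/{n}3.png",im[:,:,::-1])
im=cv2.imread("pics/scene3.png"); cv2.imwrite("pics/scene3z.png",cv2.resize(im[200:410,50:250],None,fx=2.8,fy=2.8))
E
```

```text
[ 0.57215245 -0.31385922  0.08790534] [ 1.50245582  2.32174921 -7.11654211] [ 0.53802528 -0.42984937  0.03608392]
```

View pics/wrist3.png

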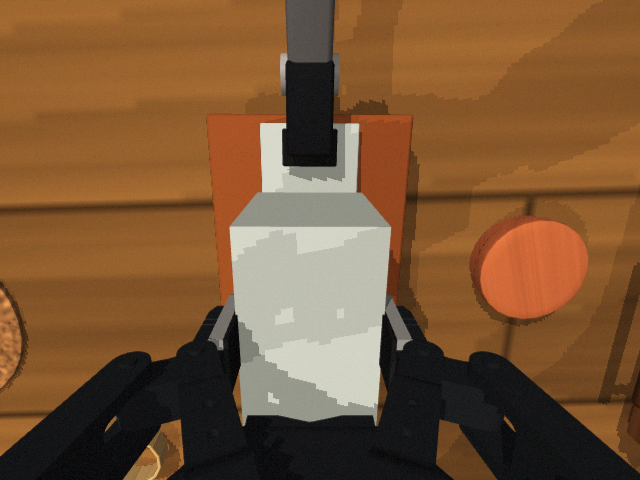

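View pics/scene3z.png

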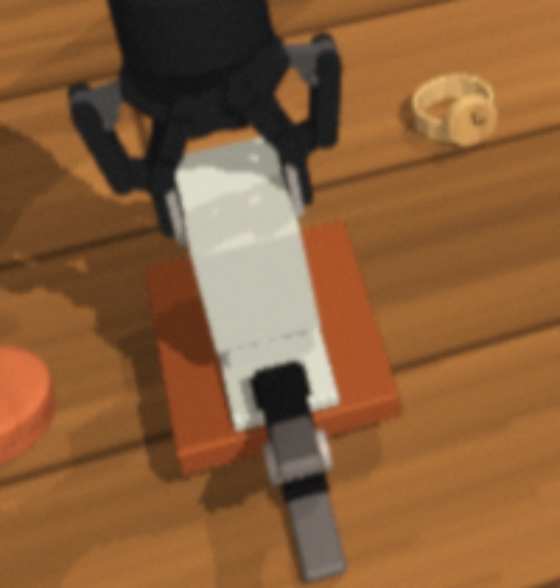

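The lid is rising with the fingers: the wrist view has its top at rows 225–415, still level, and there's a gap line at the rim in the scene view. I'll keep going.

move_arm:
  claw: [0,0,0,0,0,0,0,0]
  dp:
    - [0,0,-0.02]
    - [0,0,-0.02]
    - [0,0,-0.02]
    - [0,0,-0.02]
    - [0,0,-0.02]
    - [0,0,-0.02]
    - [0,0,-0.02]
    - [0,0,0]
  turn:
    - [0,0,0]
    - [0,0,0]
    - [0,0,0]
    - [0,0,0]
    - [0,0,0]
    - [0,0,0]
    - [0,0,0]
    - [0,0,0]

```text
clock: 5.43
position: [0.5729, -0.3151, 0.118]
ee_rot: [-0.697, 0.718, -0.002, 0.0]
ft_force: [0.1, -0.8, -0.6]
grip_width: 0.635
```

move_arm:
  claw: [0,0,0,0,0,0,0,0]
  dp:
    - [0,0,-0.03]
    - [0,0,-0.03]
    - [0,0,-0.03]
    - [0,0,-0.03]
    - [0,0,-0.03]
    - [0,0,-0.03]
    - [0,0,-0.03]
    - [0,0,0]
  turn:
    - [0,0,0]
    - [0,0,0]
    - [0,0,0]
    - [0,0,0]
    - [0,0,0]
    - [0,0,0]
    - [0,0,0]
    - [0,0,0]

```text
clock: 6.1
position: [0.5726, -0.3145, 0.1589]
ee_rot: [-0.697, 0.717, -0.001, 0.0]
ft_force: [-0.0, -0.5, -1.1]
grip_width: 0.636
```

```bash
python3 - <<'E'
from h import *
o=manip.get_obs();print(o["position"],o["ft_force"],o["torque"])
for n in("wrist","scene"):
    im=cams.camera(n); cv2.imwrite(f"pics/{n}4.png",im[:,:,::-1])
im=cv2.imread("pics/scene4.png"); cv2.imwrite("pics/scene4z.png",cv2.resize(im[170:390,50:250],None,fx=2.7,fy=2.7))
E
```

```text
[ 0.57256194 -0.31445123  0.1589198 ] [-0.02497474 -0.4540338  -1.05822532] [-1.25662609e-05 -4.65834581e-03  1.46940285e-03]
```

View pics/wrist4.png

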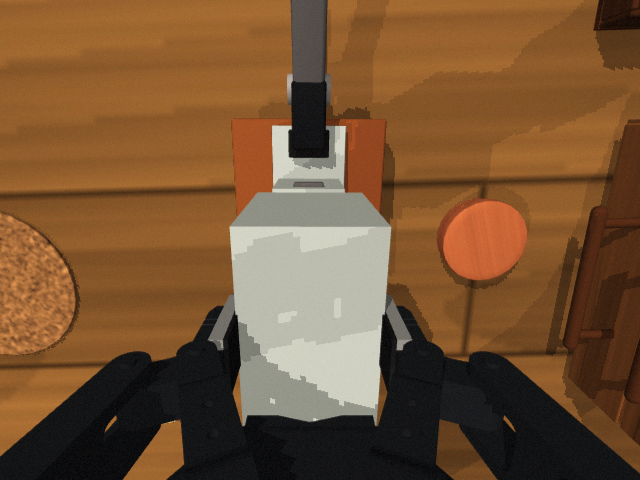

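View pics/scene4z.png

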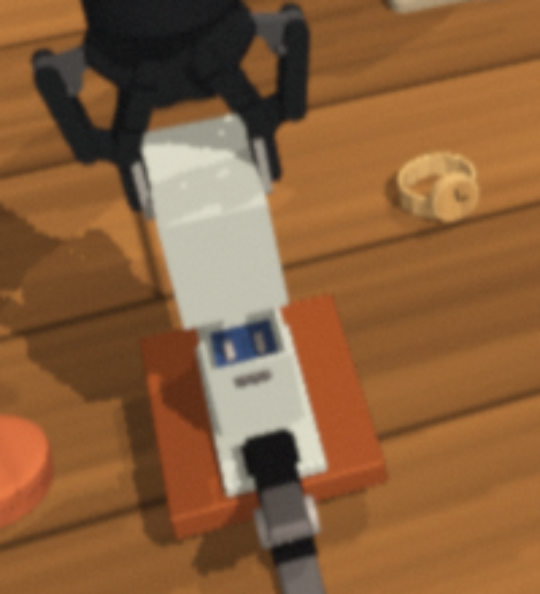

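The lid is clear and level. Its outline in the wrist view hasn't changed, so it hasn't slipped. The neck is exposed below with its blue interior visible, and the lid is about 90 mm up. I'll carry it to the mat.

move_arm:
  claw: [0,0,0,0,0,0,0,0]
  dp:
    - [-0.05,0.012,0]
    - [-0.095,0.022,0]
    - [-0.095,0.022,0]
    - [-0.095,0.022,0]
    - [-0.095,0.022,0]
    - [-0.095,0.022,0]
    - [-0.095,0.022,0]
    - [-0.095,0.022,0]
  turn:
    - [0,0,0]
    - [0,0,0]
    - [0,0,0]
    - [0,0,0]
    - [0,0,0]
    - [0,0,0]
    - [0,0,0]
    - [0,0,0]

```text
clock: 6.87
position: [0.5422, -0.1684, 0.1568]
ee_rot: [-0.697, 0.717, 0.0, -0.0]
ft_force: [-0.3, -0.4, -1.7]
grip_width: 0.639
```

move_arm:
  claw: [0,0,0,0,0,0,0,0]
  dp:
    - [-0.095,0.022,0]
    - [-0.095,0.022,0]
    - [-0.095,0.022,0]
    - [-0.095,0.022,0]
    - [-0.095,0.022,0]
    - [-0.095,0.022,0]
    - [-0.095,0.022,0]
    - [-0.05,0.012,0]
  turn:
    - [0,0,0]
    - [0,0,0]
    - [0,0,0]
    - [0,0,0]
    - [0,0,0]
    - [0,0,0]
    - [0,0,0]
    - [0,0,0]

```text
clock: 7.53
position: [0.5129, -0.0232, 0.1569]
ee_rot: [-0.698, 0.716, 0.0, -0.0]
ft_force: [0.4, 0.7, -1.1]
grip_width: 0.639
```

move_arm:
  claw: [0,0,0,0]
  dp:
    - [-0.05,0.012,0]
    - [-0.03,0.01,0]
    - [0,0,0]
    - [0,0,0]
  turn:
    - [0,0,0]
    - [0,0,0]
    - [0,0,0]
    - [0,0,0]

```text
clock: 7.87
position: [0.51, -0.0108, 0.1572]
ee_rot: [-0.697, 0.718, -0.0, -0.0]
ft_force: [-0.1, 0.2, -1.9]
grip_width: 0.637
```

```bash
python3 - <<'E'
from h import *
o=manip.get_obs();print(o["clock"],o["position"],o["ft_force"],R.from_quat(o["ee_rot"]).as_matrix().round(4).tolist(),o["joint_pos"].round(2))
for n in("wrist","scene"):
    im=cams.camera(n); cv2.imwrite(f"pics/{n}5.png",im[:,:,::-1])
# lid in tool from far top edge
i=cams.camera_info("wrist");T=np.array(i["tool_from_camera"])
C=np.linalg.inv(T)
def f(q):
    P=np.array([[q[0]-.028,q[1],q[2]],[q[0]+.028,q[1],q[2]]]);p=P@C[:3,:3].T+C[:3,3]
    return np.r_[i["fx"]*p[:,0]/p[:,2]+i["cx"]-[231,390],i["fy"]*p[:,1]/p[:,2]+i["cy"]-226]
r=least_squares(f,[0,-.045,-.05]);print("far edge in tool",r.x.round(4),"centre y",r.x[1]+.045,"rim below TCP",.07+r.x[2])
E
```

```text
7.8667 [ 0.51001747 -0.01078566  0.15715752] [-0.12890338  0.2151968  -1.86959408] [[-0.0296, -0.9996, 0.0], [-0.9996, 0.0296, -0.0004], [0.0004, -0.0, -1.0]] [ 0.31  0.14 -0.41  1.81  0.06  1.2  -1.72]
far edge in tool [ 0.0004 -0.0446 -0.047 ] centre y 0.0004215384560479832 rim below TCP 0.022994532623964156
```

View pics/wrist5.png

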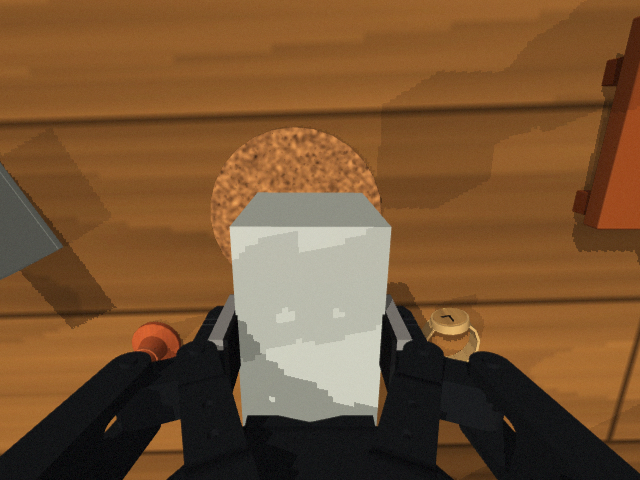

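View pics/scene5.png

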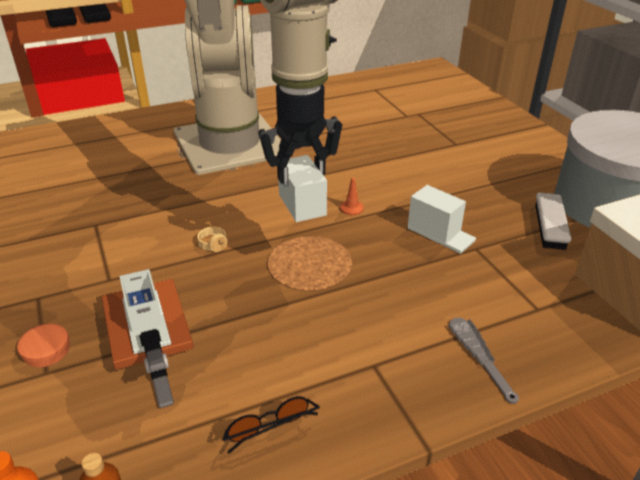

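move_arm:
  claw: [0,0,0,0,0,0,0,0]
  dp:
    - [-0.047,0.01,0]
    - [0,0,0.05]
    - [0,0,0.075]
    - [0,0,0.075]
    - [0,0,0.075]
    - [0,0,0.075]
    - [0,0,0.05]
    - [0,0,0]
  turn:
    - [0,0,0]
    - [0,0,0]
    - [0,0,0]
    - [0,0,0]
    - [0,0,0]
    - [0,0,0]
    - [0,0,0]
    - [0,0,0]

```text
clock: 8.63
position: [0.5066, -0.0007, 0.0747]
ee_rot: [-0.697, 0.717, 0.001, -0.001]
ft_force: [0.6, 0.3, -1.4]
grip_width: 0.635
```

```bash
python3 - <<'E'
from h import *
o=manip.get_obs();print(o["clock"],o["position"],o["ft_force"])
Rm=R.from_quat(o["ee_rot"]).as_matrix()
im=cams.camera("wrist"); cv2.imwrite("pics/wrist6.png",im[:,:,::-1])
i=cams.camera_info("wrist");T=np.array(i["tool_from_camera"]);W=np.eye(4);W[:3,:3]=Rm;W[:3,3]=o["position"];C=np.linalg.inv(W@T)
th=np.linspace(0,2*np.pi,120)
p=np.c_[.5085+.08*np.cos(th),-.0015+.08*np.sin(th),.004+0*th]@C[:3,:3].T+C[:3,3]
uv=np.c_[i["fx"]*p[:,0]/p[:,2]+i["cx"],i["fy"]*p[:,1]/p[:,2]+i["cy"]]
b=im[:,:,::-1].copy();cv2.polylines(b,[uv.round().astype(np.int32)],True,(255,0,0),1);cv2.imwrite("pics/wrist6o.png",b)
E
```

```text
8.6333 [ 0.50664754 -0.00072681  0.0746902 ] [ 0.63724505  0.25856409 -1.3711771 ]
```

View pics/wrist6o.png

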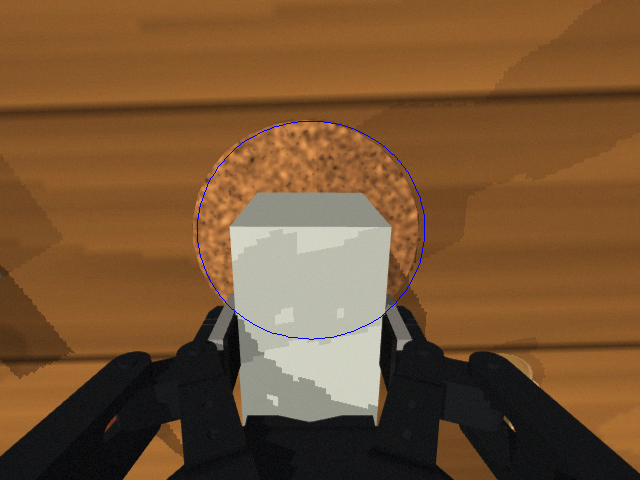

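The overlay of the expected mat outline (blue) sits about 4 px to the right of the actual rim, a difference of about 3 mm. That's well within tolerance, so I'll nudge toward it and lower gently.

move_arm:
  claw: [0,0,0,0,0,0,0,0]
  dp:
    - [-0.01,-0.008,0]
    - [0,0,0.05]
    - [0,0,0.05]
    - [0,0,0.05]
    - [0,0,0.04]
    - [0,0,0.02]
    - [0,0,0]
    - [0,0,0]
  turn:
    - [0,0,0]
    - [0,0,0]
    - [0,0,0]
    - [0,0,0]
    - [0,0,0]
    - [0,0,0]
    - [0,0,0]
    - [0,0,0]

```text
clock: 9.35
position: [0.5098, 0.0012, 0.035]
ee_rot: [-0.697, 0.717, 0.0, -0.0]
ft_force: [0.1, -0.6, -1.4]
grip_width: 0.638
```

move_arm:
  claw: [0,0,0,0]
  dp:
    - [0,0,0.01]
    - [0,0,0.01]
    - [0,0,0]
    - [0,0,0]
  turn:
    - [0,0,0]
    - [0,0,0]
    - [0,0,0]
    - [0,0,0]

```text
clock: 9.68
position: [0.51, 0.0011, 0.0313]
ee_rot: [-0.697, 0.717, -0.0, 0.0]
ft_force: [0.4, 0.2, -0.8]
grip_width: 0.639
```

move_arm:
  claw: [0,0,0,0,0]
  dp:
    - [0,0,0.007]
    - [0,0,0.007]
    - [0,0,0.006]
    - [0,0,0]
    - [0,0,0]
  turn:
    - [0,0,0]
    - [0,0,0]
    - [0,0,0]
    - [0,0,0]
    - [0,0,0]

```text
clock: 10.1
position: [0.5099, 0.0012, 0.0271]
ee_rot: [-0.697, 0.717, 0.0, -0.0]
ft_force: [-0.1, -0.2, -1.3]
grip_width: 0.637
```

move_arm:
  claw: [0,0,0,0]
  dp:
    - [0,0,0.005]
    - [0,0,0.005]
    - [0,0,0]
    - [0,0,0]
  turn:
    - [0,0,0]
    - [0,0,0]
    - [0,0,0]
    - [0,0,0]

```text
clock: 10.43
position: [0.5099, 0.0011, 0.0252]
ee_rot: [-0.697, 0.717, -0.0, -0.0]
ft_force: [-0.2, -0.4, -0.2]
grip_width: 0.643
```

move_arm:
  claw: [0,0,0,0]
  dp:
    - [0,0,0.004]
    - [0,0,0.003]
    - [0,0,0]
    - [0,0,0]
  turn:
    - [0,0,0]
    - [0,0,0]
    - [0,0,0]
    - [0,0,0]

```text
clock: 10.77
position: [0.51, 0.0013, 0.025]
ee_rot: [-0.697, 0.717, -0.0, -0.0]
ft_force: [-6.8, 0.2, 15.2]
grip_width: 0.644
```

Contact: 15 N at TCP z = 0.025, as expected. I'll relieve the push and open.

move_arm:
  claw: [0,0,0.7,0.75,0.85,1,1,1]
  dp:
    - [0,0,-0.004]
    - [0,0,0]
    - [0,0,0]
    - [0,0,0]
    - [0,0,0]
    - [0,0,0]
    - [0,0,0]
    - [0,0,0]
  turn:
    - [0,0,0]
    - [0,0,0]
    - [0,0,0]
    - [0,0,0]
    - [0,0,0]
    - [0,0,0]
    - [0,0,0]
    - [0,0,0]
  grip_force: 20

```text
clock: 11.43
position: [0.5099, 0.0012, 0.0245]
ee_rot: [-0.697, 0.717, 0.0, -0.0]
ft_force: [0.5, 0.2, 0.4]
grip_width: 0.996
```

```bash
python3 - <<'E'
from h import *
o=manip.get_obs();print(o["clock"],o["position"],o["ft_force"],o["grip_width"])
im=cams.camera("wrist"); cv2.imwrite("pics/wrist7.png",im[:,:,::-1])
E
```

```text
11.4333 [0.50993002 0.00121206 0.02453355] [0.49702562 0.22326846 0.36886778] 0.996180620967582
```

View pics/wrist7.png

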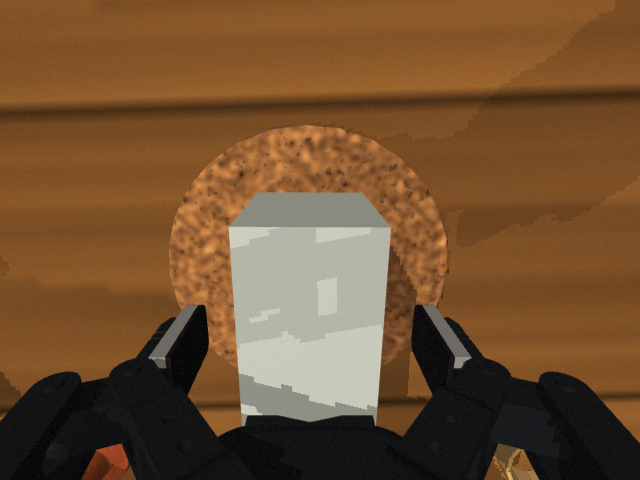

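The fingers are clear on both sides (207 and 413 against lid sides at 230 and 390), and the lid is centred on the mat (169 to 448). I'll go straight up.

move_arm:
  claw: [1,1,1,1,1,1,1,1]
  dp:
    - [0,0,-0.03]
    - [0,0,-0.06]
    - [0,0,-0.1]
    - [0,0,-0.12]
    - [0,0,-0.12]
    - [0,0,-0.12]
    - [0,0,-0.12]
    - [0,0,-0.12]
  turn:
    - [0,0,0]
    - [0,0,0]
    - [0,0,0]
    - [0,0,0]
    - [0,0,0]
    - [0,0,0]
    - [0,0,0]
    - [0,0,0]

```text
clock: 12.15
position: [0.5099, 0.0014, 0.1852]
ee_rot: [-0.697, 0.717, -0.0, 0.0]
ft_force: [0.4, 0.0, -0.6]
grip_width: 1.001
```

move_arm:
  claw: [1,1,1,1,1,1]
  dp:
    - [0,0.12,-0.1]
    - [0,0.12,0]
    - [0,0.12,0]
    - [0,0,0]
    - [0,0,0]
    - [0,0,0]
  turn:
    - [0,0,0]
    - [0,0,0]
    - [0,0,0]
    - [0,0,0]
    - [0,0,0]
    - [0,0,0]

```text
clock: 12.65
position: [0.4385, 0.0033, 0.2035]
ee_rot: [-0.697, 0.717, -0.001, 0.0]
ft_force: [0.4, -0.4, -0.7]
grip_width: 1.0
```

```bash
python3 - <<'E'
from h import *
o=manip.get_obs();print(o["clock"],o["position"],o["ft_force"],abs(o["joint_velocities"]).max())
for n in("wrist","scene"):
    im=cams.camera(n); cv2.imwrite(f"pics/{n}8.png",im[:,:,::-1])
im=cv2.imread("pics/scene8.png"); cv2.imwrite("pics/scene8z.png",cv2.resize(im[150:310,240:490],None,fx=3,fy=3))
E
```

```text
12.65 [0.43846311 0.00329923 0.20354511] [ 0.35315845 -0.44532477 -0.73036087] 0.025187420717240616
```

View pics/scene8z.png

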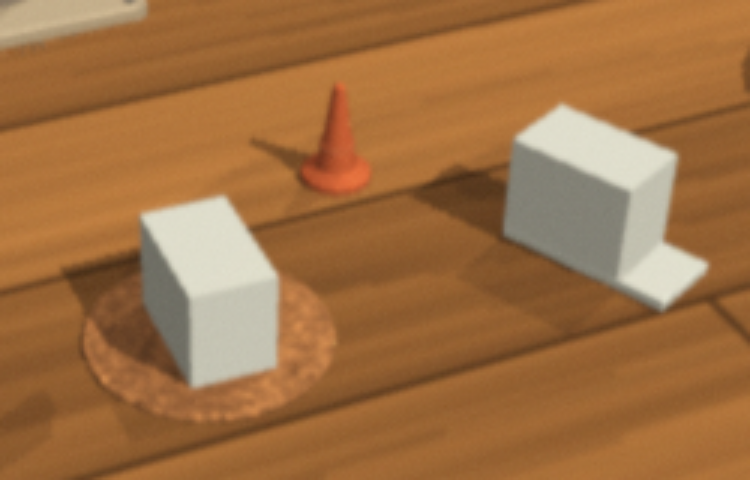

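View pics/wrist8.png

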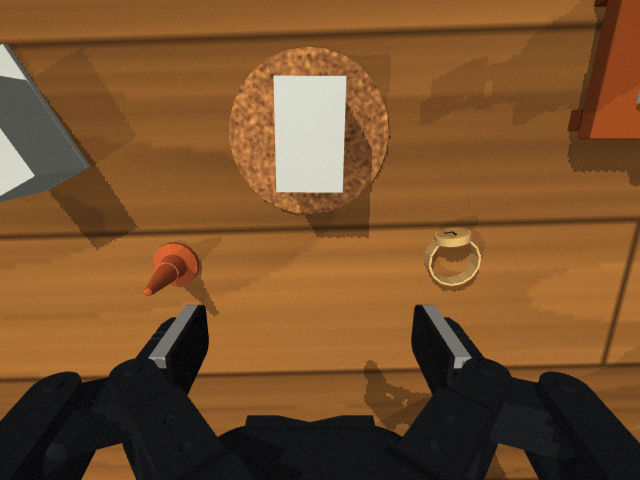

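The lid stands flat, open side down, in the middle of the mat. In the wrist view the mat is centred at about (310,130) and the lid top at about (310,134). The twin is where it was, and the arm is clear.

```bash
python3 - <<'E'
from workcell import manip
print(manip.hand_in())
E
```

```text
the job is handed in; nothing more can be done
None
```

The lid is off the clamped box and standing open side down in the middle of the cork mat. I let go of it and handed the job in at about 12.8 s of the 45 s.

- **Lifting:** I gripped the lid across its 56 mm side at 80 N and drew it straight up about 90 mm. The pull read about 7 N, and the wrist view showed no slip or tilt.
- **Setting down:** I carried it level and lowered it in small steps until it touched, with a brief 15 N contact at the height I expected. I then eased off, opened the gripper and backed away.
- **Last checks:** The final pictures show the lid flat and within a few millimetres of the mat's centre. The other box looks unmoved, and the arm was still, touching nothing.
- **Small disagreements:** The top and scene cameras differed by about 5 mm on where the lid was. The wrist camera put the mat about 3 mm from the top camera's estimate. I corrected for both, and both are well inside the 30 mm allowed.

I judged the final position by eye from the pictures. Handing in gives no verdict.

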